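# Clamp the mould in the hand press with its folding crank handle

## Task

Close the hand mould press on the mould frame that stands in it: swing the folded handle of the handwheel out until it stands fully upright, then crank the wheel clockwise (seen from above) by that handle until the platen grips the mould firmly, at a push of about 10 N on the handle and never more than 14 N. Then fold the handle back down into the wheel until it lies fully home, let go, and leave the moulds and the other things on the bench where they are.

Things in the scene. Friction and masses are not known exactly. Their poses are not given: they have to be found in the camera images.
- press: Hand mould press, bolted down: grey base 200 x 250 x 26 mm, steel bed 40 mm high, two upright pillars at the sides, a bridge 62 mm deep whose top is 171 mm high, and over it the handwheel on a vertical screw. Origin under the middle of the base, below the wheel's axis. The bed, platen and mould are seen through the open front and back.
- wheel_axis (a point): Point on the vertical axis of the dark steel handwheel, level with the handle's pivot, 226 mm above the bench. Rim: outer radius 78 mm, inner 62 mm, top 222 mm high. Inside the rim the wheel is a dish: within 45 mm of the axis the hub and the three spokes lie at least 27 mm below this point. The wheel stays at its height as it turns.
- handle_pivot (a point): Pivot pin of the folding handle, in a fork on the rim, 66 mm from the axis; it goes round with the wheel and may start at any azimuth. The free wheel drags with 5 N at this radius; once the platen bears, the push climbs from 5 to 14 N within some 0.7 rad. Read it on the move: at rest the drag hides it. The wheel stays where it is left; clamped with 11 N or less it hardly springs back.
- handle_ball (a point): Centre of the ball knob, 26 mm in diameter, that ends the handle, 50 mm from the pivot. A neck of 15 mm diameter joins it to the pivot; neck and ball are one black sleeve that turns freely, so a pinch on the ball may keep its direction as the wheel goes round. Folded, the handle lies level, from the pivot to the wheel's axis; upright, it stands above the pivot, the ball's top 289 mm high.
- handle (a joint): Angle of the handle about its pivot, rad: 0 = folded level into the wheel, 1.57 = upright against its stop; it swings in the vertical plane through the wheel's axis. The hinge is stiff (friction washers, 0.22 N m: 4.5 N at the ball) and stays wherever it is left, so it must be brought right to its stop both ways. A harder push on the upright handle towards the axis folds it.
- platen: Upper plate of the press, steel, 105 x 120 x 16 mm; origin at the centre of its underside. It hangs between the pillars, at first some 5 to 15 mm above the mould. Clockwise turning (seen from above, azimuth falling) lowers it 12 mm a turn: 0.4 to 1.3 turns to the mould. At 10 N on the handle it presses with about 160 N; some 3 N less is felt at rest after a slow step on.
- mould_a: Closed two-plate mould frame, aluminium between steel covers, 85 x 95 mm, 1.5 kg; its height is not measured, somewhere from 30 to 36 mm. Origin at the centre of its underside. One of the two moulds stands on the press bed (40 mm high), the other on a hardwood block of the same height beside the press; either may be in the press.
- mould_b: Second mould frame of the same make and plan, of another height (30 to 36 mm, not measured), 1.6 kg; origin at the centre of its underside. It stands where the other does not.
- pliers: Pliers lying on the bench, 125 mm long, 16 mm thick; origin under the joint. Leave alone.
- half_round_file: File with a wooden handle, 215 mm long, lying beyond the press; origin under its middle. Leave alone.
- hammer: Small hammer, 220 mm long, lying beside the press; origin under its middle. Leave alone.
- doming_punch: Steel doming punch standing upright, 20 mm across, 76 mm tall; origin under its foot. Leave alone.
- ring_mandrel: Tapered steel ring mandrel lying on the bench, 250 mm long, 25 mm thick; origin under its middle. Leave alone.
- polish_jar: Closed jar, 64 mm across, 65 mm tall; origin under its centre. Leave alone.
- findings_dish: White dish with rings, 110 mm across, 22 mm tall; origin under its centre. Leave alone.
There are look-alikes about, which are no part of the job. Leave any blue, green or orange look-alike of the mould_a alone.

How it is judged:
On the way, in this order (a step that is already met when the one before it is completed fails the run):
1. the handle has been swung out and stands upright (at least 1.45 rad) (value of joint handle above 1.45 rad), for 0.2 s.
2. with the handle out, the wheel has been cranked until the platen presses on the mould in the press with more than 80 N (value of joint handle above 1.3 rad and (contact force between platen and mould_a above 80 N or contact force between platen and mould_b above 80 N)), for 0.2 s.
At the end, for the whole second after the job is handed in: The handle is folded home into the wheel (under 0.12 rad) and the platen still clamps the mould in the press with more than 65 N (value of joint handle below 0.12 rad and (contact force between platen and mould_a above 65 N or contact force between platen and mould_b above 65 N)); the robot touches nothing.
It fails at once if the press is overtightened: more than 300 N between platen and mould (a push of some 14 N on the handle) (contact force between platen and mould_a above 300 N or contact force between platen and mould_b above 300 N).
It fails at once if a mould is shifted by more than 15 mm (distance of any of mould_a, mould_b from where it was at the start of the episode above 0.015 m).
It fails at once if another thing on the bench is shifted by more than 30 mm (distance of any of pliers, half_round_file, hammer, doming_punch, ring_mandrel, polish_jar, findings_dish from where it was at the start of the episode above 0.03 m).
It also fails if it takes over 72 s, if anything falls off the work surface, if the arm or the gripper's body presses on something with over 40 N, if the wrist force passes 120 N, or if a joint passes its speed limit or range.

## Robot

A 6-joint arm with a two-finger parallel gripper is mounted at the origin on the work surface. World frame = base frame: x ahead of the robot, y to its left, z up, the work surface at z = 0. Lengths are in m, angles in rad, forces in N, time in s.
With the tool pointing down it reaches from about 0.35 to 0.975 m from the base axis. Payload 4.9 kg.
Tool frame: the origin (TCP) lies between the finger pads; the fingertips stand 14 mm ahead of it and the grasp point (between the pads) lies 5 mm behind it (manip.tcp_to_tips is the distance from the TCP to the fingertips, in m); z points along the fingers, y is the line along which they close (so a half turn about z gives the same grasp; the last joint's range is limited). The gripper opens to 85 mm and grips with 20 to 120 N. Pads are 22 mm wide; open, the fingers measure 114 mm over their backs; the gripper's body (76 mm by 85 mm) begins 54 mm behind the grasp point. The pads swing forward as they close: fully open they stand 13 mm farther back than shut.
Start: joints at [1.072, 0.053, 1.613, -0, 1.476, -0.119], TCP at [0.232, 0.58, 0.245] pointing down, gripper open.
Joint ranges: [-3.01, 3.01], [-1.01, 2.22], [0.06, 2.58], [-1.02, 4.17], [0.09, 2.62], [-3.14, 3.14]. Speed limits (rad/s): [2.57, 2.57, 3.14, 3.14, 3.14, 3.14].

## Interface

Orientations are given as a unit quaternion [w, x, y, z].
In Python, from plant import manip gives the robot as it stands.
- The arm moves only by the tool servo_tool, never from a script. Its argument "moves" is a list that holds one entry, the list of rows, each a list of 7 numbers: the shift along the tool's x, y, z in mm, then the turn, a rotation vector about the tool's x, y, z in degrees, then the finger opening in mm, from 0 to 85.4. In form: [[[x, y, z, ax, ay, az, fingers], ...]]. A call has 1 to 12 rows; each row shifts and turns the commanded pose from where the row before left it, along the tool's axes as they then stand; what a row does not reach is not made up. A row lasts 1/8 s, in which the tool goes at most 62.5 mm and 10.7 degrees, less where a joint would pass 70% of its speed; a pose out of reach is approached as far as the arm can. A call with a gripper value outside its range is refused whole. The fingers move at their own pace and stop on an object; the grip force is fixed at half the most. Time passes only in rows, so rows that do not move let the fingers close. It gives the time, the measured TCP pose, the force, the opening and the grip force at its end, in the units of the state.
- manip.state(): the state, without advancing time (a new reading comes with each control period).
- manip.grab_frame(name): name is "scene" or "top"; returns a dict with "image" (480x640x3 uint8, blue, green, red), "mtx" (3x3 intrinsics, pixels), "dist_coeffs" ([k1, k2, p1, p2, k3] as OpenCV has them; the pictures are not rectified), "eye" and "rotation" of the camera in the world. Camera axes: x right, y down, z forward; pixel columns grow to the right and rows downward; lengths in m; the calibration is good to about 2 mm. A picture is of the moment at which its call begins. There is no depth.
- manip.job_done(): hands the job in; it is judged then, once.
The state is a dict: "time": time; "joint_pos": joint angles; "joint_vel": joint speeds; "joint_efforts": joint torques, N m; "tool_pos": TCP position; "tool_rot": TCP orientation; "contact_force": force on the tool from outside, world axes, zero at the start; "ft_torque": the same for the moment, N m; "gripper_width": opening from 0.0 (shut) to 1.0 (fully open); "grasp_force": force on a finger pad.
Only numpy, scipy, OpenCV 4.12 (cv2) and the standard library are available. Lean on these libraries where they do the work, as an engineer would, in place of code of your own. Each camera call takes 0.05 s, during which the arm holds its last target. There are 200 camera calls.

## Working session

There is one attempt and no reset: what is moved stays moved. The work goes in short steps, Python scripts to look and compute and a tool call to move; the robot and the scene stay as the last step left them, time stands still between calls to the robot, and variables do not carry over. Pictures are saved under pics/ and viewed, at most 10 in all, crops included, and the job is handed in when it is done.

Besides the shell and the picture viewer there is one more tool, called after "Emit:" by a JSON object that holds its "name" and its "arguments", one argument or row to a line. servo_tool: Moves the arm, as the interface text tells. Its arguments: {"type":"object","properties":{"moves":{"type":"array"}},"required":["moves"]}

```bash
mkdir -p pics
cat > h.py <<'E'
import numpy as np,cv2
from plant import manip
def grab(n,f):
    d=manip.grab_frame(n); cv2.imwrite('pics/'+f+'.png',d['image']); np.savez('pics/'+f+'.npz',**d); return d
def load(f): return dict(np.load('pics/'+f+'.npz'))
def ray(d,uv):
    p=cv2.undistortPoints(np.array([[uv]],float),d['mtx'],d['dist_coeffs'])[0,0]
    R=np.array(d['rotation']); R=R if R.shape==(3,3) else None
    return np.array(d['eye']),R@np.array([p[0],p[1],1])
def plane(d,uv,z):
    e,r=ray(d,uv); return e+r*(z-e[2])/r[2]
def proj(d,P):
    R=np.array(d['rotation']); rv=cv2.Rodrigues(R.T)[0]
    return cv2.projectPoints(np.array([P],float),rv,-R.T@np.array(d['eye']),d['mtx'],d['dist_coeffs'])[0][0,0]
E
python3 - <<'E'
from h import *
for n in('scene','top'):
    d=grab(n,n+'0'); print(d['eye'],d['rotation'])
print(manip.state())
E
```

```text
[ 1.81393167 -0.20977988  0.98284142] [-0.35922402  0.66398732  0.58094481 -0.304273  ]
[ 2.67232677e-01 -5.71198918e-04  1.66200166e+00] [ 0.0723282  -0.68649006  0.71916406 -0.07939198]
{'time': 0.1, 'joint_pos': array([ 1.07203955e+00,  5.33342319e-02,  1.61419985e+00,  1.40491655e-05,
        1.47601016e+00, -1.18998047e-01]), 'joint_vel': array([-0.00107252, -0.00127469, -0.00275931,  0.00063012, -0.00128635,
       -0.00196003]), 'joint_efforts': array([ 6.52021972e-04, -3.94900596e+01, -3.71363819e+01, -1.15620769e-04,
        3.88017899e-03, -2.43247274e-05]), 'tool_pos': array([0.23141164, 0.57998016, 0.24413325]), 'tool_rot': array([-3.03293611e-04,  1.88740997e-01,  9.82026417e-01, -9.27492883e-04]), 'contact_force': array([-0.4048972 , -0.49243972,  0.72212127]), 'ft_torque': array([ 0.03745147,  0.05794765, -0.00448701]), 'grasp_force': 0.0, 'gripper_width': 0.9965247161883422}
```

Rotation is a quaternion [w,x,y,z]; fix the helper.

```bash
python3 - <<'E'
s=open('h.py').read()
s=s.replace("R=np.array(d['rotation']); R=R if R.shape==(3,3) else None","R=rot(d['rotation'])").replace("R=np.array(d['rotation']);","R=rot(d['rotation']);")
s=s.replace("def grab","from scipy.spatial.transform import Rotation as Ro\ndef rot(q): return Ro.from_quat(np.roll(q,-1)).as_matrix()\ndef grab",1)
open('h.py','w').write(s)
E
python3 -c "
from h import *
print(proj(load('scene0'),[.23,.58,.245]),proj(load('top0'),[.23,.58,.245]))"
```

```text
[495.62563449 130.35907878] [ 87.52449367 380.39981271]
```

View pics/top0.png

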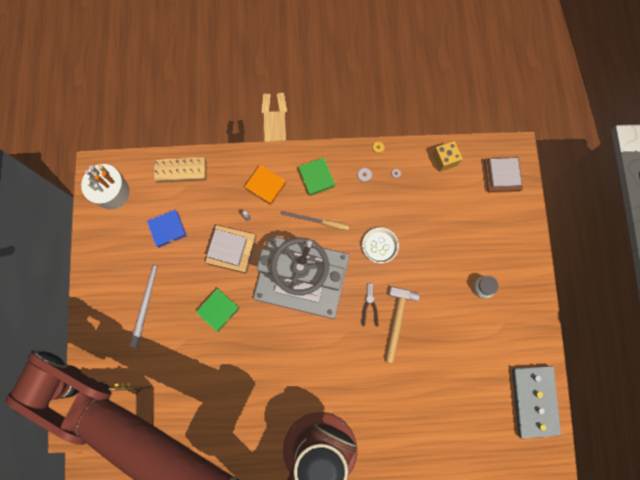

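View pics/scene0.png

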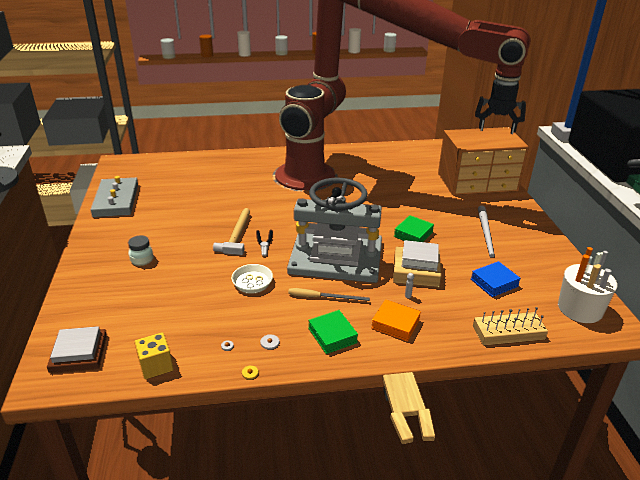

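The press is at top (300,270) with the wheel centre at about (299,266), and at scene (338,195). I'll zoom in on the wheel.

Run:
```python
from h import *
a=cv2.imread('pics/top0.png')[225:325,245:355]; b=cv2.imread('pics/scene0.png')[170:285,280:395]
a=cv2.resize(a,(400,400),interpolation=2);b=cv2.resize(b,(400,400),interpolation=2)
cv2.imwrite('pics/c0.png',np.hstack([a,b]))
d=load('top0'); print(plane(d,(299,266),.222))
```

```text
[0.5042695  0.03166452 0.222     ]
```

View pics/c0.png

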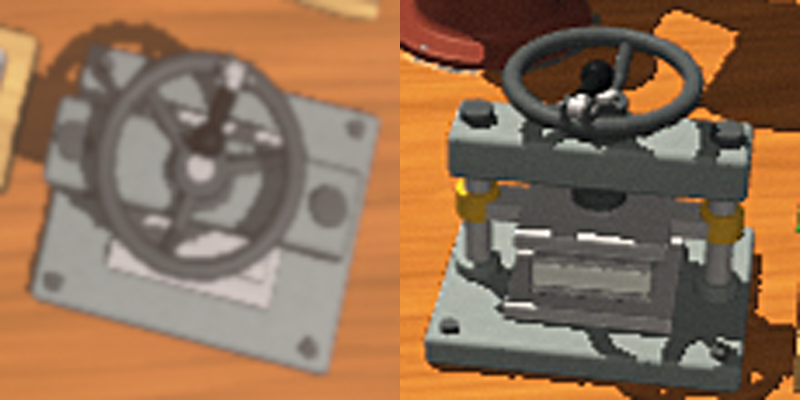

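Run:
```python
from h import *
d=load('top0'); s=load('scene0')
A=lambda u,v:(245+u/3.636,225+v/4)
B=lambda u,v:(280+(u-400)*.2875,170+v*.2875)
for n,t,c,z in(('axis',(199,164),(602,80),.215),('ball',(207,137),(597,74),.226),('piv',(233,72),(590,105),.226)):
    print(n,plane(d,A(*t),z),plane(s,B(*c),z))
    e1,r1=ray(d,A(*t));e2,r2=ray(s,B(*c))
    k=np.linalg.lstsq(np.c_[r1,-r2],e2-e1,rcond=None)[0]; print((e1+r1*k[0]+e2+r2*k[1])/2)
# rims
c=[plane(d,A(*p),.214)[:2] for p in((95,164),(303,164),(199,50),(199,278))]; print(c)
c=[plane(s,B(*p),.214)[:2] for p in((503,75),(702,85),(602,27),(602,137))]; print(c)
# dark ball mask in both
for f,r in(('top0',(250,270,290,320)),('scene0',(180,205,322,352))):
    im=cv2.imread(f'pics/{f}.png').max(2)[r[0]:r[1],r[2]:r[3]]; print(im[:,::1] if f=='x' else '')
```

```text
axis [0.505333  0.0298868 0.215    ] [0.50858684 0.03151435 0.215     ]
[0.50576969 0.03096327 0.21339034]
ball [0.52126368 0.02313422 0.226     ] [0.51791867 0.02578398 0.226     ]
[0.52109658 0.02414025 0.22790455]
piv [0.56411566 0.00238825 0.226     ] [0.56249921 0.01320275 0.226     ]
[0.56463092 0.00753201 0.22760079]
[array([0.50895745, 0.10574291]), array([ 0.50199861, -0.04589021]), array([0.58279399, 0.02680861]), array([0.42978793, 0.03296825])]
[array([ 0.49044334, -0.04244941]), array([0.52331937, 0.10645621]), array([0.42353475, 0.04574174]), array([0.5887361 , 0.01816698])]
```

Emit:
{"name": "servo_tool", "arguments": {
  "moves": [
    [[-39.5,-34,-6.3,0,0,0,42],[-39.5,-34,-6.3,0,0,0,42],[-39.5,-34,-6.3,0,0,0,42],[-39.5,-34,-6.3,0,0,0,42],[-39.5,-34,-6.3,0,0,0,42],[-39.5,-34,-6.3,0,0,0,42],[-39.5,-34,-6.3,0,0,0,42],[-39.5,-34,-6.3,0,0,0,42],[-39.5,-34,-6.3,0,0,0,42],[-39.5,-34,-6.3,0,0,0,42],[-39.5,-34,-6.3,0,0,0,42],[-39.5,-34,-6.3,0,0,0,42]]
  ]
}}

```text
time: 1.6
tool_pos: [0.521, 0.0242, 0.3206]
tool_rot: [-0.0, 0.189, 0.982, 0.0]
contact_force: [0.8, 0.3, 0.5]
gripper_width: 0.492
grasp_force: 0.0
```

Run:
```python
from h import *
st=manip.state(); print(st['time'],st['tool_pos'],st['tool_rot'],st['contact_force'],st['gripper_width'])
R=rot(st['tool_rot']); print(R.T@(np.array([.5205,.0235,.223])-st['tool_pos'])*1000)
b=grab('scene','s1'); cv2.imwrite('pics/c1.png',cv2.resize(b['image'][110:230,270:410],(700,600),interpolation=2))
```

```text
1.6 [0.52096865 0.02415807 0.32062119] [-2.95155318e-04  1.88872295e-01  9.82001611e-01  7.45644549e-05] [0.79948682 0.31563399 0.46557456] 0.4924403447227861
[ 0.13177091 -0.78837243 97.62125681]
```

View pics/c1.png

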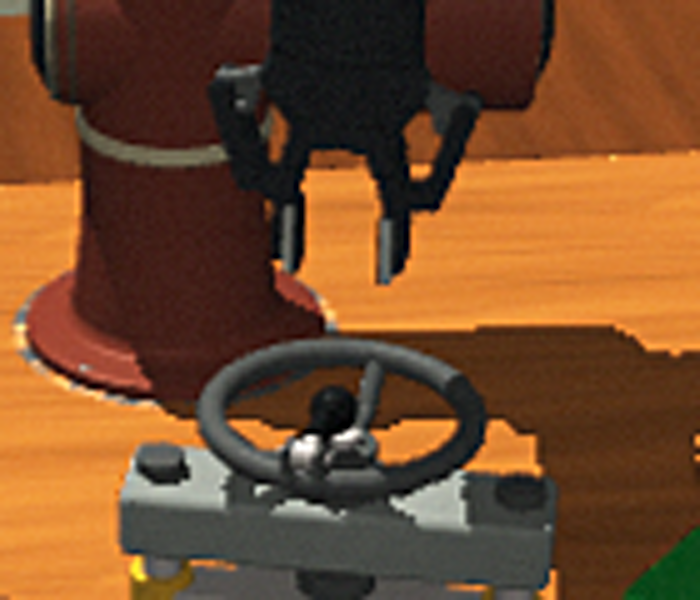

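The pads, centred at crop x 337, straddle the ball at (332,408), so I go down and close.

Emit:
{"name": "servo_tool", "arguments": {
  "moves": [
    [[0,0,35,0,0,0,42],[0,-0.5,35,0,0,0,42],[0,-0.5,15,0,0,0,42],[0,0,12,0,0,0,42],[0,0,0,0,0,0,42]]
  ]
}}

```text
time: 2.28
tool_pos: [0.5202, 0.0251, 0.2237]
tool_rot: [-0.0, 0.189, 0.982, -0.0]
contact_force: [-0.4, 0.2, 1.1]
gripper_width: 0.491
grasp_force: 0.0
```

Emit:
{"name": "servo_tool", "arguments": {
  "moves": [
    [[0,0,0,0,0,0,15],[0,0,0,0,0,0,15],[0,0,0,0,0,0,15],[0,0,0,0,0,0,15],[0,0,0,0,0,0,15],[0,0,0,0,0,0,15]]
  ]
}}

```text
time: 3.02
tool_pos: [0.5204, 0.0239, 0.2254]
tool_rot: [0.0, 0.189, 0.982, -0.001]
contact_force: [-4.4, -3.1, 2.9]
gripper_width: 0.271
grasp_force: 58.6
```

Run:
```python
from h import *
b=grab('scene','s2')['image'];t=grab('top','t2')['image']
cv2.imwrite('pics/c2.png',np.hstack([cv2.resize(b[140:220,300:380],(400,400),interpolation=2),cv2.resize(t[225:305,260:340],(400,400),interpolation=2)]))
```

```text
(no output)
```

View pics/c2.png

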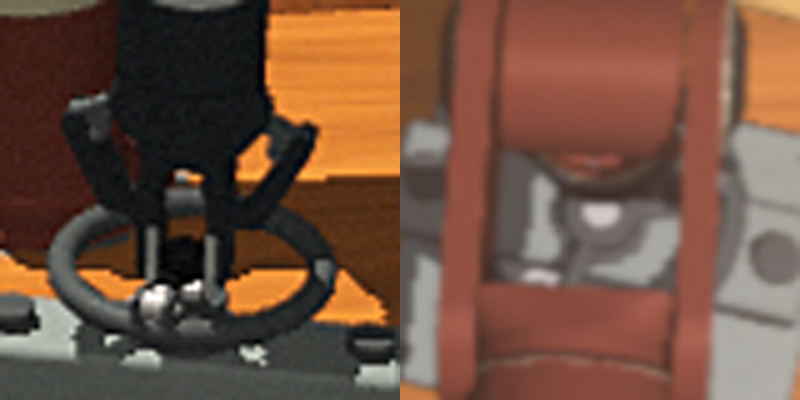

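Emit:
{"name": "servo_tool", "arguments": {
  "moves": [
    [[-0.6,0,-7.8,0,0,0,15],[-1.8,0,-7.6,0,0,0,15],[-3.0,0,-7.2,0,0,0,15],[-4.1,0,-6.7,0,0,0,15],[-5.1,0,-6.0,0,0,0,15]]
  ]
}}

```text
time: 3.75
tool_pos: [0.5316, 0.0187, 0.2561]
tool_rot: [-0.004, 0.189, 0.982, -0.001]
contact_force: [-1.9, -4.9, -12.9]
gripper_width: 0.266
grasp_force: 59.2
```

Emit:
{"name": "servo_tool", "arguments": {
  "moves": [
    [[-6.0,0,-5.1,0,0,0,15],[-6.7,0,-4.1,0,0,0,15],[-7.2,0,-3.0,0,0,0,15],[-7.6,0,-1.8,0,0,0,15],[-7.8,0,-0.6,0,0,0,15],[-1.5,0,0,0,0,0,15]]
  ]
}}

```text
time: 4.5
tool_pos: [0.5693, 0.006, 0.276]
tool_rot: [0.002, 0.189, 0.982, 0.001]
contact_force: [0.3, -0.8, 1.2]
gripper_width: 0.177
grasp_force: 0.0
```

Run:
```python
from h import *
st=manip.state(); R=rot(st['tool_rot']); print(st['tool_pos'],R.T@st['contact_force'],st['ft_torque'])
b=grab('scene','s3')['image']
cv2.imwrite('pics/c3.png',cv2.resize(b[120:220,290:390],(500,500),interpolation=2))
```

```text
[0.569328   0.00597404 0.2760163 ] [-0.55180327 -0.66401899 -1.22401736] [-0.01623006  0.03806881 -0.04142754]
```

View pics/c3.png

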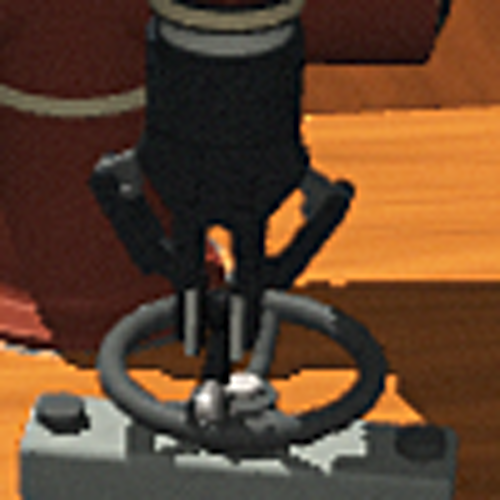

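Run:
```python
from h import *
s=load('s3'); a=np.radians(-23)
for th in range(0,91,15):
    r=66-50*np.cos(np.radians(th)); P=np.array([.506+r*.001*np.cos(a),.030+r*.001*np.sin(a),.226+.05*np.sin(np.radians(th))])
    p=proj(s,P); print(th,P.round(4),(p-[290,120])*5)
im=s['image'].max(2)[160:205,318:350]; print(*[''.join('#' if v<38 else '.' for v in r) for r in im],sep='\n')
```

```text
0 [0.5207 0.0237 0.226 ] [230.23580699 359.25520654]
15 [0.5223 0.0231 0.2389] [230.16036555 339.33281359]
30 [0.5269 0.0211 0.251 ] [228.53509731 323.64831742]
45 [0.5342 0.018  0.2614] [225.43331168 313.31605216]
60 [0.5437 0.014  0.2693] [221.02687147 309.15749194]
75 [0.5548 0.0093 0.2743] [215.58494451 311.61677894]
90 [0.5668 0.0042 0.276 ] [209.46448792 320.68846854]
#...########################....
##...#######################....
###...#####################.....
####...##################.......
####..###################.......
#####.#######....########.......
#####.#######......######.......
#####.#######......######......#
####..#######......######......#
#####.#######......######.....##
#############......######....###
#############......######...####
#############......#############
#############......#############
#############......#############
.....#########..#..############.
......########.....###########..
.......#######....############..
.......##...####.########.......
........#...###..#...###........
.......##...######...###........
.......##...######...####.......
.......##...######...####.......
......###...######...###....##..
...##.###...######...###.......#
...##..##...######...###........
##.....##..##.####...###...#....
##.....##..#######...##.........
...........#######...##.........
...........#######...##.........
...........#..####........#.....
.............#####........#.....
.............#####..............
.............#####..............
.............#####.......#......
............######..............
................##..............
................................
........................#.......
..................#.............
..........#......#..............
..........#......#........#.....
..........#......#..............
..........#......#.#............
##........#.....##..#...........
```

The ball slipped out of the pads: the handle stands at about 70° and the ball is some 14 mm inward of the TCP. I'll open, go back lower over the ball, and regrip.

Emit:
{"name": "servo_tool", "arguments": {
  "moves": [
    [[0,0,0,0,0,0,42],[0,0,0,0,0,0,42],[7,0,4,0,0,0,42],[6,0,4,0,0,0,42],[0,0,0,0,0,0,42],[0,0,0,0,0,0,20],[0,0,0,0,0,0,20],[0,0,0,0,0,0,20],[0,0,0,0,0,0,20],[0,0,0,0,0,0,20]]
  ]
}}

```text
time: 5.8
tool_pos: [0.5561, 0.0106, 0.2659]
tool_rot: [0.0, 0.189, 0.982, -0.0]
contact_force: [-0.1, -0.3, 0.7]
gripper_width: 0.233
grasp_force: 0.3
```

Run:
```python
from h import *
st=manip.state(); R=rot(st['tool_rot']); print(st['tool_pos'],R.T@st['contact_force'],st['ft_torque'])
```

```text
[0.55605332 0.01055495 0.26589806] [-0.03542197 -0.36213459 -0.6837835 ] [-0.13436605  0.0289209   0.02238509]
```

Run:
```python
from h import *
b=grab('scene','s4')['image'];t=grab('top','t4')['image']
cv2.imwrite('pics/c4.png',np.hstack([cv2.resize(b[145:215,300:370],(400,400),interpolation=2),cv2.resize(t[225:305,260:340],(400,400),interpolation=2)]))
```

```text
(no output)
```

View pics/c4.png

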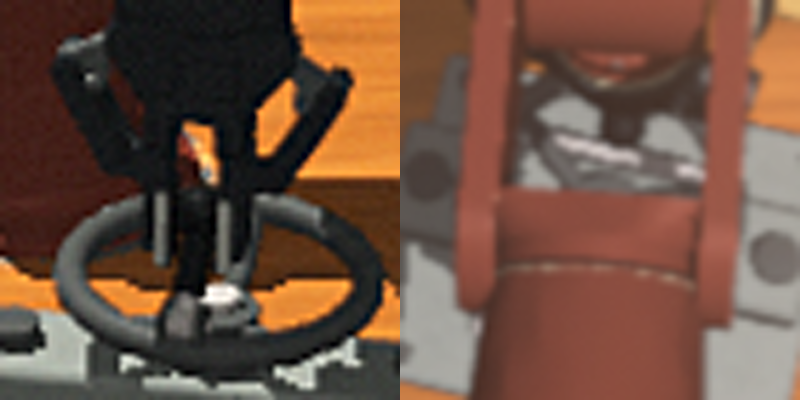

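The ball sits at scene (334,182), so the handle is at about 57° and the ball another 15 mm inward (the pads are round the neck).

Emit:
{"name": "servo_tool", "arguments": {
  "moves": [
    [[0,0,0,0,0,0,42],[0,0,0,0,0,0,42],[0,0,0,0,0,0,42],[8,0,2,0,0,0,42],[7,0,2,0,0,0,42],[0,0,0,0,0,0,42],[0,0,0,0,0,0,20],[0,0,0,0,0,0,20],[0,0,0,0,0,0,20],[0,0,0,0,0,0,20],[0,0,0,0,0,0,20]]
  ]
}}

```text
time: 7.28
tool_pos: [0.5415, 0.0154, 0.2624]
tool_rot: [-0.001, 0.189, 0.982, -0.001]
contact_force: [-4.2, -2.0, 2.3]
gripper_width: 0.265
grasp_force: 58.5
```

Run:
```python
from h import *
st=manip.state(); R=rot(st['tool_rot']); print(st['tool_pos'],R.T@st['contact_force'],st['ft_torque'],st['grasp_force'],st['gripper_width']*85.4)
```

```text
[0.5414645  0.01536619 0.26238607] [ 3.20038981 -3.3959745  -2.27227273] [-0.3921919   0.68427146  0.00762556] 58.54383051395416 22.645561529209175
```

Emit:
{"name": "servo_tool", "arguments": {
  "moves": [
    [[-3,0,-1.8,0,0,0,20],[-3.1,0,-1.6,0,0,0,20],[-3.2,0,-1.4,0,0,0,20],[-3.3,0,-1.1,0,0,0,20],[-3.4,0,-0.9,0,0,0,20],[-3.4,0,-0.7,0,0,0,20]]
  ]
}}

```text
time: 8.02
tool_pos: [0.5569, 0.0094, 0.268]
tool_rot: [-0.005, 0.189, 0.982, -0.0]
contact_force: [-12.0, -1.0, -1.0]
gripper_width: 0.267
grasp_force: 58.6
```

```bash
cat > st.py <<'E'
from h import *
st=manip.state(); R=rot(st['tool_rot']); q=st['tool_pos']-[.506,.03,0]; print(st['time'],'F tool',(R.T@st['contact_force']).round(1),'M',st['ft_torque'].round(2),'r',np.hypot(*q[:2]),'az',np.degrees(np.arctan2(q[1],q[0])),st['tool_pos'],st['grasp_force'],st['gripper_width']*85.4)
E
python3 st.py
```

```text
8.025 F tool [10.8 -5.4  1.1] M [-0.47  2.02  0.09] r 0.05489674468745042 az -22.069356630331086 [0.55687444 0.00937372 0.26799609] 58.622649908065796 22.777163566364585
```

Emit:
{"name": "servo_tool", "arguments": {
  "moves": [
    [[-3.4,0,-0.5,0,0,0,20],[-3.4,0,-0.3,0,0,0,20],[-3.0,0,-0.1,0,0,0,20],[-1,0,0,0,0,0,20]]
  ]
}}

```text
time: 8.52
tool_pos: [0.5669, 0.0049, 0.2682]
tool_rot: [-0.005, 0.189, 0.982, -0.001]
contact_force: [-10.3, -0.6, 0.7]
gripper_width: 0.263
grasp_force: 59.6
```

```bash
python3 st.py
```

```text
8.525 F tool [ 9.4 -4.4 -0.5] M [-0.09  1.9  -0.04] r 0.06591151811949723 az -22.387815751558932 [0.56694357 0.00489603 0.26821201] 59.6292918920517 22.474640511120807
```

Still moving at hinge friction; push on until the force climbs at the stop.

Emit:
{"name": "servo_tool", "arguments": {
  "moves": [
    [[-1.5,0,0,0,0,0,20],[-1.5,0,0,0,0,0,20],[0,0,0,0,0,0,20]]
  ]
}}

```text
time: 8.9
tool_pos: [0.5704, 0.0035, 0.268]
tool_rot: [-0.004, 0.189, 0.982, -0.001]
contact_force: [-6.7, -1.0, -2.4]
gripper_width: 0.248
grasp_force: 57.1
```

```bash
python3 st.py
python3 - <<'E'
from h import *
b=grab('scene','s5')['image']
cv2.imwrite('pics/c5.png',cv2.resize(b[145:215,300:370],(500,500),interpolation=2))
E
```

```text
8.9 F tool [ 5.8 -3.4  2.4] M [-0.31  1.15  0.04] r 0.06965241279014801 az -22.35866090450349 [0.570416   0.003504   0.26799566] 57.12659776210785 21.14194299491167
```

View pics/c5.png

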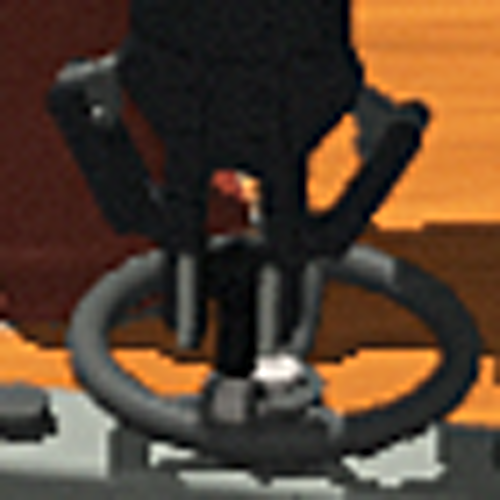

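Emit:
{"name": "servo_tool", "arguments": {
  "moves": [
    [[0,0,0,0,0,0,42],[0,0,0,0,0,0,42],[0,0,0,0,0,0,42],[6,0,0,0,0,0,42],[6,0,0,0,0,0,42],[0,0,0,0,0,0,42],[0,0,0,0,0,0,20],[0,0,0,0,0,0,20],[0,0,0,0,0,0,20],[0,0,0,0,0,0,20],[0,0,0,0,0,0,20]]
  ]
}}

```text
time: 10.32
tool_pos: [0.5616, 0.0078, 0.2708]
tool_rot: [-0.0, 0.189, 0.982, -0.001]
contact_force: [-4.8, -3.0, 3.7]
gripper_width: 0.272
grasp_force: 58.7
```

```bash
python3 st.py
```

```text
10.325 F tool [ 3.4 -4.6 -3.7] M [-0.55  0.68  0.01] r 0.05984184716494882 az -21.825882991281592 [0.56155226 0.00775157 0.27076892] 58.683562874794006 23.23925150168058
```

Emit:
{"name": "servo_tool", "arguments": {
  "moves": [
    [[-3,0,0,0,0,0,20],[-3,0,0,0,0,0,20],[-3,0,0,0,0,0,20],[0,0,0,0,0,0,20]]
  ]
}}

```text
time: 10.82
tool_pos: [0.5687, 0.0051, 0.2709]
tool_rot: [-0.002, 0.189, 0.982, -0.0]
contact_force: [-9.3, -1.1, 6.9]
gripper_width: 0.268
grasp_force: 59.3
```

```bash
python3 st.py
```

```text
10.825 F tool [ 8.3 -4.5 -6.9] M [-0.1   1.66  0.02] r 0.0674539861808471 az -21.705097338096365 [0.56867148 0.00505353 0.27085813] 59.26313817501068 22.92776353494546
```

Emit:
{"name": "servo_tool", "arguments": {
  "moves": [
    [[-2,0,-1,0,0,0,20],[-2,0,-1,0,0,0,20],[0,0,0,0,0,0,20]]
  ]
}}

```text
time: 11.2
tool_pos: [0.5696, 0.0047, 0.2708]
tool_rot: [-0.007, 0.189, 0.982, 0.0]
contact_force: [-17.6, 2.3, 6.5]
gripper_width: 0.269
grasp_force: 59.2
```

```bash
python3 st.py
python3 - <<'E'
from h import *
b=grab('scene','s6')['image']
im=b.max(2)[160:205,318:350]; print(*[''.join('#' if v<38 else '.' for v in r) for r in im],sep='\n')
E
```

```text
11.2 F tool [17.3 -4.4 -6.3] M [0.36 2.97 0.02] r 0.06844087391018444 az -21.670702787375788 [0.56960358 0.00472673 0.27082957] 59.174432158470154 23.00877676175334
..############################..
....#########################...
....########################....
#...#######################.....
##....####################......
##...#####################......
##...#####################......
###..########...##########......
###..#######......########......
####.######........#######......
###..######........######......#
###..######........#######.....#
############.......#######....##
###########........#######...###
###########.........############
###########.....#...############
###########.........############
....########........############
....#######.........############
.....##..##....#....###########.
.....##...########.#######......
.....##...#########...####......
.....##...#########...###.......
....###..##########...###.......
....###...#########...###..#..##
.######..##########...###.......
##...##..##########...###.......
##...##..##########...###.......
....###..##.#######...###.......
......#..##.######....###.......
.........##.#######...##........
.........#..#######...##........
............#######.............
............#######......#......
............######..............
............######..............
............#####...............
.............####...............
..............#.#.......#.......
..................#.............
...........#......#.............
...........#......#.......#.....
........................#.......
.................#..#...........
#...................#...........
```

The stop is reached: the force climbed from 8 to 17 N over 1 mm, and the handle looks vertical. I ease off the radial push and start cranking.

Emit:
{"name": "servo_tool", "arguments": {
  "moves": [
    [[4,0,-2,0,0,0,20],[0.4,-7,0,0,0,0,20],[1.1,-6.9,0,0,0,0,20],[1.8,-6.8,0,0,0,0,20],[2.5,-6.5,0,0,0,0,20],[3.2,-6.2,0,0,0,0,20],[3.8,-5.9,0,0,0,0,20]]
  ]
}}

```text
time: 12.12
tool_pos: [0.5433, -0.025, 0.2712]
tool_rot: [-0.001, 0.188, 0.982, 0.003]
contact_force: [2.2, 4.8, -8.4]
gripper_width: 0.275
grasp_force: 59.4
```

```bash
cat >> st.py <<'E'
a=np.arctan2(q[1],q[0]); F=st['contact_force']; print('az',round(np.degrees(a),1),'Frad out',round(F[0]*np.cos(a)+F[1]*np.sin(a),1),'push cw',round(-(F[0]*np.sin(a)-F[1]*np.cos(a)),1))
E
python3 st.py
```

```text
12.125 F tool [-0.3  5.2  8.4] M [ 1.14 -0.38  0.  ] r 0.066432583955369 az -55.87647859766684 [ 0.54326728 -0.02499489  0.27123468] 59.35256838798523 23.461253211086333
az -55.9 Frad out -2.7 push cw 4.5
```

Emit:
{"name": "servo_tool", "arguments": {
  "moves": [
    [[4.4,-5.4,1,0,0,0,20],[4.95,-4.95,1,0,0,0,20],[5.4,-4.4,0,0,0,0,20],[5.9,-3.8,0,0,0,0,20],[6.2,-3.2,0,0,0,0,20],[6.5,-2.5,0,0,0,0,20],[6.8,-1.8,0,0,0,0,20],[6.9,-1.1,0,0,0,0,20],[7,-0.4,0,0,0,0,20],[7,0.4,0,0,0,0,20],[6.9,1.1,0,0,0,0,20],[6.8,1.8,0,0,0,0,20]]
  ]
}}

```text
time: 13.62
tool_pos: [0.4661, -0.0218, 0.2712]
tool_rot: [0.001, 0.189, 0.982, 0.0]
contact_force: [5.7, -2.3, -7.3]
gripper_width: 0.271
grasp_force: 59.5
```

```bash
python3 st.py
```

```text
13.625 F tool [-6.1 -0.   7.3] M [-0.11 -0.76 -0.02] r 0.06538162878349822 az -127.6427998364498 [ 0.46606903 -0.02177137  0.27115865] 59.48076367378235 23.165135080084383
az -127.6 Frad out -1.6 push cw 5.9
```

Emit:
{"name": "servo_tool", "arguments": {
  "moves": [
    [[6.5,2.5,1,0,0,0,20],[6.2,3.2,1,0,0,0,20],[5.9,3.8,0,0,0,0,20],[5.4,4.4,0,0,0,0,20],[4.95,4.95,0,0,0,0,20],[4.4,5.4,0,0,0,0,20],[3.8,5.9,0,0,0,0,20],[3.2,6.2,0,0,0,0,20]]
  ]
}}

```text
time: 14.62
tool_pos: [0.4414, 0.0259, 0.271]
tool_rot: [0.001, 0.189, 0.982, -0.002]
contact_force: [-1.7, -6.8, 1.1]
gripper_width: 0.277
grasp_force: 60.1
```

```bash
python3 st.py
```

```text
14.625 F tool [-0.9 -6.9 -1.1] M [-0.73  0.53 -0.01] r 0.06475734719132767 az -176.40675208129142 [0.44136996 0.02594147 0.27098275] 60.124356150627136 23.651437435402908
az -176.4 Frad out 2.2 push cw 6.6
```

Emit:
{"name": "servo_tool", "arguments": {
  "moves": [
    [[3.3,6.2,0,0,0,0,20],[2.6,6.5,0,0,0,0,20],[1.9,6.7,0,0,0,0,20],[1.0,7,0,0,0,0,20]]
  ]
}}

```text
time: 15.12
tool_pos: [0.4444, 0.0535, 0.2711]
tool_rot: [0.003, 0.189, 0.982, -0.001]
contact_force: [5.4, -6.8, -1.0]
gripper_width: 0.272
grasp_force: 60.0
```

```bash
sed -i 's/\[.506,.03,0\]/[.5045,.0305,0]/' st.py; python3 st.py
```

```text
15.125 F tool [-7.5 -4.3  1.1] M [-0.99 -0.52  0.04] r 0.0643076831110064 az 159.0341511843531 [0.44444988 0.05351002 0.27105672] 60.031328201293945 23.2184584717179
az 159.0 Frad out -7.5 push cw 4.4
```

Run:
```python
import numpy as np
from scipy.optimize import least_squares
P=np.array([[.5696,.0047],[.5433,-.0250],[.4661,-.0218],[.4414,.0259],[.4444,.0535]])
s=least_squares(lambda c:np.hypot(*(P-c[:2]).T)-c[2],[.505,.03,.066]);print(s.x,s.fun)
s=least_squares(lambda c:np.hypot(*(P-c[:2]).T)-.066,[.505,.03]);print(s.x,s.fun)
```

```text
[0.50777726 0.03127571 0.06701625] [ 0.00027654 -0.00046686  0.00046727 -0.00042166  0.00014472]
[0.50723471 0.02998204] [ 1.29495539e-03 -2.44923543e-04  1.32021517e-04 -3.88588729e-05
  1.09169213e-03]
```

Emit:
{"name": "servo_tool", "arguments": {
  "moves": [
    [[-1.2,7,0,0,0,0,20],[-1.8,6.9,0,0,0,0,20],[-1.8,6.8,0,0,0,0,20],[-2.5,6.5,0,0,0,0,20]]
  ]
}}

```text
time: 15.62
tool_pos: [0.4599, 0.0768, 0.271]
tool_rot: [0.0, 0.189, 0.982, -0.001]
contact_force: [-2.7, -4.6, 2.7]
gripper_width: 0.27
grasp_force: 60.1
```

```bash
sed -i 's/\[.5045,.0305,0\]/[.5075,.0306,0]/' st.py; python3 st.py
```

```text
15.625 F tool [ 0.8 -5.3 -2.7] M [-0.53  0.66  0.01] r 0.06636503542563199 az 135.86053635951666 [0.45987334 0.07681709 0.27097641] 60.1145213842392 23.06693405704482
az 135.9 Frad out -1.2 push cw 5.2
```

Still free (5.2 N). Going on.

Emit:
{"name": "servo_tool", "arguments": {
  "moves": [
    [[-3.2,6.2,0,0,0,0,20],[-3.8,5.9,0,0,0,0,20],[-4.4,5.4,0,0,0,0,20],[-4.95,4.95,0,0,0,0,20]]
  ]
}}

```text
time: 16.12
tool_pos: [0.4831, 0.092, 0.2709]
tool_rot: [-0.0, 0.189, 0.982, -0.0]
contact_force: [-4.2, -2.7, 3.4]
gripper_width: 0.267
grasp_force: 60.2
```

```bash
python3 st.py
```

```text
16.125 F tool [ 2.9 -4.  -3.4] M [-0.31  0.81  0.  ] r 0.0660105742331718 az 111.65322142581364 [0.48314289 0.09195248 0.2709327 ] 60.17345666885376 22.792426497849668
az 111.7 Frad out -0.9 push cw 4.9
```

Emit:
{"name": "servo_tool", "arguments": {
  "moves": [
    [[-5.4,4.4,0,0,0,0,20],[-5.9,3.8,0,0,0,0,20],[-6.2,3.2,0,0,0,0,20],[-6.5,2.5,0,0,0,0,20],[-6.8,1.8,0,0,0,0,20]]
  ]
}}

```text
time: 16.75
tool_pos: [0.5174, 0.0956, 0.2709]
tool_rot: [-0.001, 0.189, 0.982, 0.0]
contact_force: [-4.9, -1.9, 3.2]
gripper_width: 0.268
grasp_force: 60.3
```

```bash
python3 st.py
```

```text
16.75 F tool [ 3.8 -3.6 -3.2] M [ 0.02  0.97 -0.01] r 0.06571734373354324 az 81.31702070583617 [0.51742116 0.09556414 0.27093672] 60.26366114616394 22.913600825265984
az 81.3 Frad out -2.6 push cw 4.5
```

Emit:
{"name": "servo_tool", "arguments": {
  "moves": [
    [[-6.9,1.1,0,0,0,0,20],[-7,0.4,0,0,0,0,20],[-7,-0.4,0,0,0,0,20],[-6.9,-1.1,0,0,0,0,20],[-6.8,-1.8,0,0,0,0,20]]
  ]
}}

```text
time: 17.38
tool_pos: [0.5488, 0.0816, 0.271]
tool_rot: [-0.001, 0.189, 0.982, 0.001]
contact_force: [-5.8, 0.8, 3.7]
gripper_width: 0.27
grasp_force: 60.3
```

```bash
python3 st.py
```

```text
17.375 F tool [ 5.7 -1.4 -3.7] M [0.43 0.99 0.03] r 0.06563433536878514 az 50.95415502239881 [0.54884583 0.08157439 0.27095002] 60.250741839408875 23.10036588699604
az 51.0 Frad out -3.1 push cw 5.0
```

Emit:
{"name": "servo_tool", "arguments": {
  "moves": [
    [[-6.4,-2.3,0,0,0,0,20],[-6.2,-3.1,0,0,0,0,20],[-5.9,-3.8,0,0,0,0,20],[-5.4,-4.4,0,0,0,0,20],[-4.95,-4.95,0,0,0,0,20]]
  ]
}}

```text
time: 18.0
tool_pos: [0.5688, 0.0545, 0.271]
tool_rot: [-0.001, 0.188, 0.982, 0.002]
contact_force: [-4.8, 5.3, 3.2]
gripper_width: 0.262
grasp_force: 60.3
```

```bash
python3 st.py
```

```text
18.0 F tool [ 6.4  3.1 -3.1] M [1.02 0.92 0.03] r 0.06576033837820532 az 21.310057230391394 [0.56876414 0.05449828 0.27096866] 60.26031017303467 22.410827656115295
az 21.3 Frad out -2.5 push cw 6.6
```

Push is climbing (6.6 N), so shorter steps now.

Emit:
{"name": "servo_tool", "arguments": {
  "moves": [
    [[-4.4,-5.4,0,0,0,0,20],[-3.8,-5.9,0,0,0,0,20]]
  ]
}}

```text
time: 18.25
tool_pos: [0.5724, 0.0417, 0.271]
tool_rot: [-0.001, 0.188, 0.982, 0.003]
contact_force: [-2.9, 7.7, 2.4]
gripper_width: 0.27
grasp_force: 60.2
```

```bash
python3 st.py
```

```text
18.25 F tool [ 5.6  6.1 -2.4] M [1.55 0.7  0.01] r 0.065793751860463 az 9.715241116727244 [0.57235018 0.0417028  0.27097541] 60.23628294467926 23.056239141867444
az 9.7 Frad out -1.6 push cw 8.1
```

Emit:
{"name": "servo_tool", "arguments": {
  "moves": [
    [[-3.2,-6.2,0,0,0,0,20]]
  ]
}}

```text
time: 18.38
tool_pos: [0.5732, 0.0352, 0.271]
tool_rot: [-0.001, 0.188, 0.982, 0.004]
contact_force: [-3.8, 8.9, 2.5]
gripper_width: 0.267
grasp_force: 60.2
```

```bash
python3 st.py
```

```text
18.375 F tool [ 6.8  6.9 -2.5] M [ 1.73  0.61 -0.05] r 0.06582886288594335 az 3.9852481444601437 [0.57316969 0.03517508 0.27097373] 60.22336184978485 22.796904274756727
az 4.0 Frad out -3.2 push cw 9.1
```

Emit:
{"name": "servo_tool", "arguments": {
  "moves": [
    [[-1.8,-5.2,0,0,0,0,20]]
  ]
}}

```text
time: 18.5
tool_pos: [0.5732, 0.0299, 0.271]
tool_rot: [-0.0, 0.188, 0.982, 0.004]
contact_force: [-1.4, 8.9, 2.6]
gripper_width: 0.268
grasp_force: 60.2
```

```bash
python3 st.py
```

```text
18.5 F tool [ 4.6  7.8 -2.5] M [ 1.9   0.36 -0.01] r 0.06572944501708404 az -0.5869894570963992 [0.573226   0.02992662 0.27099402] 60.17575979232788 22.88438126439258
az -0.6 Frad out -1.5 push cw 8.9
```

Emit:
{"name": "servo_tool", "arguments": {
  "moves": [
    [[-1.3,-5.3,0,0,0,0,20]]
  ]
}}

```text
time: 18.62
tool_pos: [0.5729, 0.0248, 0.271]
tool_rot: [0.001, 0.188, 0.982, 0.004]
contact_force: [1.0, 10.4, 1.6]
gripper_width: 0.27
grasp_force: 60.1
```

```bash
python3 st.py
```

```text
18.625 F tool [ 2.9 10.1 -1.5] M [ 2.   -0.07 -0.06] r 0.06564829157967757 az -5.075700682543219 [0.57289086 0.02479197 0.27103192] 60.14356791973114 23.08477056216924
az -5.1 Frad out 0.1 push cw 10.5
```

Clamped at 10.5 N. Hold briefly, ease off, open, rise and turn the tool to the handle's plane (17°).

Emit:
{"name": "servo_tool", "arguments": {
  "moves": [
    [[0,0,0,0,0,0,20],[0,0,0,0,0,0,20],[0,1.5,0,0,0,0,20],[0,1.5,0,0,0,0,42],[0,0,0,0,0,0,42],[0,0,0,0,0,0,42],[0,0,0,0,0,0,42],[0,0,-20,0,0,0,42],[0,0,-25,0,0,-8.5,42],[0,0,0,0,0,-8.5,42]]
  ]
}}

```text
time: 19.88
tool_pos: [0.5747, 0.0243, 0.3202]
tool_rot: [0.004, 0.039, 0.999, -0.0]
contact_force: [-0.6, 0.4, -0.5]
gripper_width: 0.494
grasp_force: 0.0
```

```bash
python3 st.py
python3 - <<'E'
from h import *
b=grab('scene','s7')['image'];t=grab('top','t7')['image']
cv2.imwrite('pics/c7.png',np.hstack([cv2.resize(b[115:225,280:390],(400,400),interpolation=2),cv2.resize(t[225:305,260:340],(400,400),interpolation=2)]))
E
```

```text
19.875 F tool [0.6 0.3 0.5] M [-0.02 -0.05 -0.02] r 0.06747078590273765 az -5.395836874448794 [0.57467181 0.02425532 0.32024031] 0.0 42.17807373448236
az -5.4 Frad out -0.6 push cw 0.3
```

View pics/c7.png

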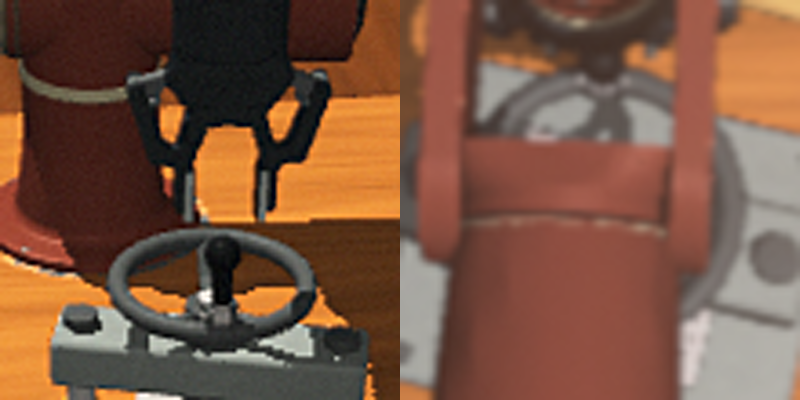

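The handle still stands upright, ball at crop (221,248). Go outside it with closed fingers, level with the ball.

Emit:
{"name": "servo_tool", "arguments": {
  "moves": [
    [[-20,0,0,0,0,0,0],[-18,0,0,0,0,0,0],[0,0,12,0,0,0,0],[0,0,12,0,0,0,0],[0,0,12,0,0,0,0],[5,0,0,0,0,0,0],[6,0,0,0,0,0,0],[6,0,0,0,0,0,0]]
  ]
}}

```text
time: 20.98
tool_pos: [0.5938, 0.0227, 0.28]
tool_rot: [0.001, 0.042, 0.999, -0.0]
contact_force: [-0.3, 0.9, 0.2]
gripper_width: -0.002
grasp_force: 0.0
```

```bash
python3 st.py
```

```text
20.975 F tool [ 0.4  0.8 -0.2] M [0.02 0.03 0.01] r 0.08670333340925986 az -5.200541044260832 [0.59384642 0.02274104 0.28004526] 0.0 -0.1965857280474178
az -5.2 Frad out -0.4 push cw 0.8
```

Emit:
{"name": "servo_tool", "arguments": {
  "moves": [
    [[5,0,0,0,0,0,0],[5,0,0.5,0,0,0,0],[5,0,1,0,0,0,0],[5,0,1.5,0,0,0,0]]
  ]
}}

```text
time: 21.48
tool_pos: [0.5745, 0.0243, 0.2772]
tool_rot: [0.001, 0.042, 0.999, -0.0]
contact_force: [4.2, -0.5, 3.8]
gripper_width: -0.001
grasp_force: 2.1
```

```bash
python3 st.py
```

```text
21.475 F tool [-4.2 -0.1 -3.8] M [ 0.01 -0.72  0.01] r 0.06728141571876056 az -5.350124405687194 [0.5744883  0.02432657 0.27723259] 2.1433511562645435 -0.05753557879587015
az -5.4 Frad out 4.2 push cw -0.1
```

Emit:
{"name": "servo_tool", "arguments": {
  "moves": [
    [[5,0,1,0,0,0,0],[4,0,1,0,0,0,0],[3,0,1,0,0,0,0]]
  ]
}}

```text
time: 21.85
tool_pos: [0.5618, 0.0254, 0.2727]
tool_rot: [-0.0, 0.042, 0.999, 0.0]
contact_force: [3.7, -0.3, 1.1]
gripper_width: -0.002
grasp_force: 2.3
```

```bash
python3 st.py
python3 - <<'E'
from h import *
b=grab('scene','s8')['image']
cv2.imwrite('pics/c8.png',cv2.resize(b[130:220,290:390],(500,450),interpolation=2))
E
```

```text
21.85 F tool [-3.7  0.  -1.1] M [-0.01 -0.73 -0.01] r 0.05460004387389367 az -5.500042046530537 [0.56184867 0.02536678 0.2726639 ] 2.301376685500145 -0.14244330902228744
az -5.5 Frad out 3.7 push cw 0.1
```

View pics/c8.png

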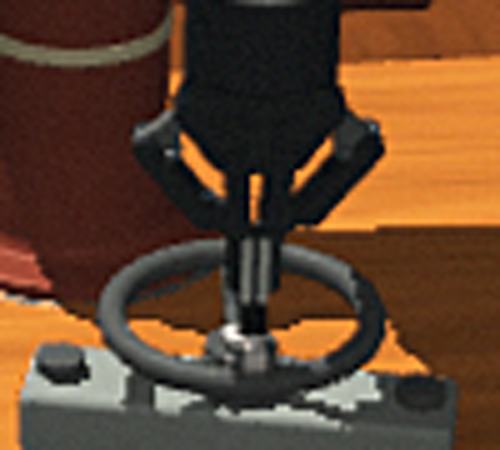

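Emit:
{"name": "servo_tool", "arguments": {
  "moves": [
    [[-3,0,-5,0,0,0,0],[0,0,-22,0,0,0,0],[13,0,0,0,0,0,0],[12,0,0,0,0,0,0],[0,0,8,0,0,0,0],[1,0,6,0,0,0,0],[2,0,6,0,0,0,0]]
  ]
}}

```text
time: 22.78
tool_pos: [0.5362, 0.0277, 0.2877]
tool_rot: [-0.0, 0.041, 0.999, -0.0]
contact_force: [-24.9, 0.8, 40.2]
gripper_width: 0.002
grasp_force: 19.6
```

```bash
python3 st.py
```

```text
22.775 F tool [ 24.9  -1.3 -40.1] M [ 0.35  4.03 -0.01] r 0.028804019106288364 az -5.831350657551732 [0.53615497 0.02767349 0.2876952 ] 19.626761376857758 0.1313608153165707
az -5.8 Frad out -24.8 push cw -1.8
```

Too much force: the fingers sit on the inner side of the ball. Lift off, go outward, and press down again from the outer top side.

Emit:
{"name": "servo_tool", "arguments": {
  "moves": [
    [[0,0,-12,0,0,0,0],[0,0,-14,0,0,0,0],[-14,0,0,0,0,0,0],[0,0,0,0,0,0,0]]
  ]
}}

```text
time: 23.28
tool_pos: [0.5518, 0.0261, 0.3048]
tool_rot: [-0.001, 0.042, 0.999, 0.0]
contact_force: [-0.6, -0.1, 0.1]
gripper_width: -0.0
grasp_force: 0.0
```

```bash
python3 st.py
python3 - <<'E'
from h import *
b=grab('scene','s9')['image']
im=b.max(2)[155:205,325:357]; print(*[''.join('#' if v<38 else '.' for v in r) for r in im],sep='\n')
s=load('s9'); a=np.radians(-5.5)
for th in range(0,91,15):
    r=66-50*np.cos(np.radians(th)); P=np.array([.5075+r*.001*np.cos(a),.0306+r*.001*np.sin(a),.226+.05*np.sin(np.radians(th))])
    print(th,r.round(),proj(s,P)-[325,155])
E
```

```text
23.275 F tool [ 0.6 -0.1 -0.1] M [ 0.04 -0.02 -0.02] r 0.04457591235377258 az -5.826912283558108 [0.55184559 0.02607449 0.30483898] 0.0 -0.015974104181023536
az -5.8 Frad out -0.6 push cw -0.1
#####......####...#####.########
######....#####...##############
.##############..###############
..#############..##############.
...############..#############..
...############..############...
....###########.############....
.........##############.........
...........###########..........
...........##...#..##...........
...........##...#..##...........
...........##...#...#...........
...........##...#..##...........
...........##...#...#...........
#..........##...#..##...........
.#.........##......##...........
...........##......##...........
...........##......##...........
............#......##...........
...........##......##...........
.........#......................
................................
................................
..............##................
............#..###..............
...........##..####.............
..........##########............
.........#######
[... 279 characters left out ...]
.
.............#####..............
.............#####..............
.............#####..............
.............#####..............
..............####..............
.............##.##..............
................................
................................
................................
...................#............
................................
........##.........#............
............#.......#...#..#....
..................##............
0 16.0 [13.21189751 37.24361607]
15 18.0 [13.40697596 33.27018072]
30 23.0 [13.68290507 30.17076869]
45 31.0 [14.02344993 28.16613502]
60 41.0 [14.40745643 27.41725472]
75 53.0 [14.80972499 28.00845254]
90 66.0 [15.20241752 29.93297329]
```

Run:
```python
from h import *
for f in('s7','s9'):
    im=load(f)['image'].max(2)[175:200,332:350]; print(f,*[' '.join('%3d'%v for v in r) for r in im],sep='\n')
```

```text
s7
 92  42  25 124 136 198 255 255 255 255 255 255 255 255 255 255 255 255
 57  53  43  54  49  75 127 131 131 130 132 128 131 129 128 133 127 139
 56  58  72  87  75  63  76  74  70  74  70  63  70  70  69  71  66  73
103 106 106 103 106 108 105 113 111 109 113 106 105  96  92  80  86  88
 90  89  88  85  84  91  92  97  85  82  83 113 128 128 125 115 113 101
 64  66  62  56  63  69  52  39  34  31  30  47  70  87  99  99 116 134
 46  42  44  37  70  48  29  31  41  30  26  25  22  47  69  74  84  92
 39  35  34  81  76  33  25  37  52  35  25  19  17  19  45  44  55  65
 35  49  71  90  51  26  25  26  31  23  23  23  14  12  30  34  39  39
 63  84  79  91  35  17  22  26  29  26  19  18  13  10  40  48  35  33
 82  86  73  94  30  13  15  19  20  15  21  17  16  10  54  77  79  84
 88  84  71  86  52  19  15  17  18  15  21  13   7  10  53  85  84  84
 86  87  67  87  64  19   9  12  14  14  20  13  10  31  81  89  84  88
 86  85  72  86  90  43  14  13   9  10  12  15  11  79  91  86  84  90
 86  84  73  82  89  70  22   7  14  10  11   7  83  92  91  91  88  88
 91  90  74  81  
[... 1805 characters left out ...]
  48  19  23  23  19  14  90  93  91  91  94  91  92
 93  94  78  96 116  55  22  21  24  27  15  89  98  97  87  92  88  87
 93  92  72  98 117  54  17  29  24  22  16  85  89  85  80  84  82  81
 87  90  54  90 115  64  22  25  22  21  12  57  82  83  79  79  73  70
 79  82  50  70 132  94  32  17  26  20  12  48  76  78  81  70  65  52
 79  82 120 228 250 163  41  10  18  15   9  52  73  70  61  52 236 250
 89  92 159 240 254 156  20  23  39  26   3  47 207 255 253 245 245 241
 99  93 103 208 255 197 182 201 203 174  94  92 110 247 248 238 235 230
101 103  86 103 137  99 173 201 199 172  75  99  78 146 235 235 231 229
100 105 105  48  72  92 140 223 216 207 221 122  45 101 238 238 234 231
```

Estimated from the contacts: handle at about 65°, finger half-width about 6 mm. Next push diagonally inward and down on the ball's outer top side.

Emit:
{"name": "servo_tool", "arguments": {
  "moves": [
    [[-13,0,0,0,0,0,0],[-12,0,5,0,0,0,0],[0,0,7,0,0,0,0],[5,0,0,0,0,0,0],[4,0,0,0,0,0,0],[5,0,2,0,0,0,0]]
  ]
}}

```text
time: 24.08
tool_pos: [0.5619, 0.0254, 0.2928]
tool_rot: [0.001, 0.041, 0.999, -0.0]
contact_force: [-0.2, -0.7, 0.0]
gripper_width: -0.002
grasp_force: 0.0
```

```bash
python3 st.py
```

```text
24.075 F tool [ 0.2 -0.8 -0. ] M [ 0.02 -0.01  0.02] r 0.054659778995246336 az -5.46900466306352 [0.56191096 0.02539053 0.29276285] 0.0 -0.13747426011470879
az -5.5 Frad out -0.2 push cw -0.8
```

Emit:
{"name": "servo_tool", "arguments": {
  "moves": [
    [[3,0,2.5,0,0,0,0],[3,0,2.5,0,0,0,0],[3,0,2.5,0,0,0,0]]
  ]
}}

```text
time: 24.45
tool_pos: [0.553, 0.0261, 0.2845]
tool_rot: [0.0, 0.042, 0.999, -0.0]
contact_force: [-0.6, 0.3, -0.6]
gripper_width: 0.0
grasp_force: 0.0
```

```bash
python3 st.py
```

```text
24.45 F tool [0.6 0.2 0.6] M [-0.06 -0.02 -0.  ] r 0.04574839072061781 az -5.664739617064033 [0.55302498 0.0260843  0.28453996] 0.0 0.009596705883856442
az -5.7 Frad out -0.6 push cw 0.2
```

Emit:
{"name": "servo_tool", "arguments": {
  "moves": [
    [[2.5,0,3,0,0,0,0],[2.5,0,3,0,0,0,0],[2,0,3,0,0,0,0]]
  ]
}}

```text
time: 24.82
tool_pos: [0.5473, 0.0266, 0.2778]
tool_rot: [0.002, 0.042, 0.999, -0.0]
contact_force: [0.8, -0.1, 5.3]
gripper_width: -0.003
grasp_force: 2.2
```

```bash
python3 st.py
```

```text
24.825 F tool [-0.8  0.  -5.3] M [ 0.05 -0.07 -0.07] r 0.03995733816502596 az -5.7438605874989035 [0.54725672 0.02660101 0.27778257] 2.177735958248377 -0.29607361827664014
az -5.7 Frad out 0.8 push cw 0.0
```

Contact is vertical at 5.3 N, as it should be for a ball at θ≈30° with the hinge slipping. Press on down.

Emit:
{"name": "servo_tool", "arguments": {
  "moves": [
    [[2,0,3,0,0,0,0],[2,0,3,0,0,0,0],[2,0,3,0,0,0,0],[2,0,3,0,0,0,0]]
  ]
}}

```text
time: 25.32
tool_pos: [0.5385, 0.0273, 0.2642]
tool_rot: [0.001, 0.042, 0.999, 0.0]
contact_force: [-0.1, -0.1, 4.8]
gripper_width: 0.004
grasp_force: 1.8
```

```bash
python3 st.py
```

```text
25.325 F tool [ 0.1 -0.1 -4.8] M [ 0.07 -0.05 -0.04] r 0.031179730246016366 az -6.033754073854361 [0.538507   0.02732256 0.26421316] 1.828379351645708 0.3239296995018041
az -6.0 Frad out -0.1 push cw -0.1
```

Emit:
{"name": "servo_tool", "arguments": {
  "moves": [
    [[2,0,3,0,0,0,0],[2,0,3,0,0,0,0],[2,0,3,0,0,0,0],[0,0,2,0,0,0,0]]
  ]
}}

```text
time: 25.82
tool_pos: [0.5321, 0.0278, 0.2524]
tool_rot: [-0.0, 0.042, 0.999, -0.0]
contact_force: [1.5, 0.3, 3.4]
gripper_width: -0.003
grasp_force: 2.0
```

```bash
python3 st.py
```

```text
25.825 F tool [-1.5  0.4 -3.4] M [-0.05 -0.27 -0.03] r 0.024732640038106414 az -6.535630720636219 [0.53207191 0.0277849  0.25237641] 2.013125829398632 -0.2322435814638754
az -6.5 Frad out 1.4 push cw 0.5
```

Emit:
{"name": "servo_tool", "arguments": {
  "moves": [
    [[0,0,2,0,0,0,0],[0,0,2,0,0,0,0],[0,0,0,0,0,0,0]]
  ]
}}

```text
time: 26.2
tool_pos: [0.5321, 0.0278, 0.2504]
tool_rot: [-0.0, 0.041, 0.999, -0.0]
contact_force: [-1.9, -1.1, 9.7]
gripper_width: 0.002
grasp_force: 4.2
```

```bash
python3 st.py
```

```text
26.2 F tool [ 1.8 -1.2 -9.7] M [0.08 0.48 0.01] r 0.02471193236253348 az -6.426656412778636 [0.53205664 0.02783396 0.25037918] 4.200693815946579 0.13146215770475136
az -6.4 Frad out -1.8 push cw -1.3
```

Emit:
{"name": "servo_tool", "arguments": {
  "moves": [
    [[0,0,2,0,0,0,0],[0,0,1,0,0,0,0],[0,0,0,0,0,0,0]]
  ]
}}

```text
time: 26.58
tool_pos: [0.5327, 0.0278, 0.2494]
tool_rot: [0.001, 0.041, 0.999, -0.0]
contact_force: [-3.8, 0.6, 15.3]
gripper_width: -0.002
grasp_force: 6.4
```

```bash
python3 st.py
```

```text
26.575 F tool [  3.8   0.3 -15.3] M [0.07 0.78 0.04] r 0.025356762132378658 az -6.298786274734492 [0.53270369 0.02781803 0.24938391] 6.40470027923584 -0.14422522961203502
az -6.3 Frad out -3.8 push cw 0.2
```

The stop is firm at 15 N. Lift away and check the ball's position.

Emit:
{"name": "servo_tool", "arguments": {
  "moves": [
    [[0,0,-15,0,0,0,0],[0,0,-40,0,0,0,0],[0,0,-50,0,0,0,0],[0,0,-20,0,0,0,0],[0,0,0,0,0,0,0]]
  ]
}}

```text
time: 27.2
tool_pos: [0.5325, 0.0278, 0.3712]
tool_rot: [0.0, 0.042, 0.999, -0.0]
contact_force: [-0.1, -1.0, 0.1]
gripper_width: 0.001
grasp_force: 0.0
```

```bash
python3 st.py
python3 - <<'E'
from h import *
s=grab('scene','s10'); im=s['image'].max(2)[175:205,325:357]; print(*[''.join('#' if v<38 else '.' for v in r) for r in im],sep='\n')
a=np.radians(-5.8)
for th in (0,7,15,30):
    t=np.radians(th); r=.066-.05*np.cos(t)
    print(th,proj(s,[.5075+r*np.cos(a),.0306+r*np.sin(a),.226+.05*np.sin(t)])-[325,175])
E
```

```text
27.2 F tool [ 0.1 -1.  -0.1] M [0.01 0.04 0.02] r 0.02511506144201531 az -6.321051285684621 [0.53246238 0.02783484 0.37120264] 0.0 0.09358908253409731
az -6.3 Frad out -0.0 push cw -1.0
.........#......................
................................
................................
................................
................................
................................
................................
.....#..##.....#..#.............
#...####..........###..#........
###....................##.......
..........................###...
..............................#.
...............................#
............#####...............
...........#..####..............
..........##.#####..............
..........#########.............
.........##########.............
.........##########.............
..........########..............
...........#######..............
............######..............
.............#...#..............
................................
................................
................................
................................
.........#......................
............#......###..........
................................
0 [13.18006507 17.24391345]
7 [13.25939963 15.29683911]
15 [13.37155274 13.27050118]
30 [13.63715802 10.17117199]
```

The ball centre is at row 17.2 against 17.2 predicted for fully folded, so I hand in.

```bash
python3 -c "
from plant import manip
print(manip.job_done())"
```

```text
the job is handed in; nothing more can be done
None
```

I clamped the mould at about 10.5 N of push on the handle, folded the handle home against its stop and let go. The job was handed in at 27 s; it returned no verdict, and the wheel was not re-checked after folding. One press on the ball reached about 47 N at the wrist before I backed off, over the 40 N limit if that counts for the fingertips.

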